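# Load the bench shaker with a stacked tube carrier

### The arm

A 7-joint arm with a two-finger parallel gripper is mounted at the origin on the work surface. World frame = base frame: x ahead of the robot, y to its left, z up, the work surface at z = 0. Lengths are in m, angles in rad, forces in N, time in s.
With the tool pointing down it reaches from about 0.35 to 0.9 m from the base axis. Payload 8.1 kg.
Tool frame: the origin (TCP) lies at the very end of the fingers, on their centre line; the grasp point (between the pads) lies 19 mm behind it; y points along the fingers, x is the direction in which the jaws open and shut, and the axes are right-handed (so a half turn about y gives the same grasp; the last joint's range is limited). The gripper opens to 92 mm and grips with 3 to 60 N. Pads are 19 mm wide; open, the fingers measure 130 mm over their backs; the gripper's body (75 mm by 190 mm) begins 47 mm behind the grasp point.
Start: joints at [-1.203, 0.434, 0.025, 1.573, -0.012, 1.134, -0.075], TCP at [0.284, 0.557, 0.227] pointing down, gripper open.
Joint ranges: [-2.62, 2.62], [-0.44, 2.09], [-1.27, 1.32], [0.08, 2.57], [-1.32, 4.46], [0.12, 2], [-2.74, 2.74]. Speed limits (rad/s): [2.22, 2.22, 3.01, 3.01, 3.14, 3.14, 3.14].

### API

Orientations are given as a rotation vector (axis times angle).
In Python, from cell import arm, imaging gives the robot as it stands. The module is installed in compiled form; this text tells all that it offers.
- The arm moves only by the tool send_rows, never from a script. Its argument "steps" is a list of rows, each a list of 5 numbers: the opening, from 0 (shut) to 1 (fully open), then the shift along the tool's x, y, z in cm, then the turn about the tool's y in rad. In form: [[jaw, x, y, z, roll], ...]. A call has 1 to 20 rows; each row is the pose to reach, as a shift and turn from the pose commanded when the call began, along the tool's axes at that moment; what a row does not reach only later rows make up. A row lasts 1/8 s, in which the tool goes at most 62.5 mm and 10.7 degrees, less where a joint would pass 70% of its speed; a pose out of reach is approached as far as the arm can. A call with a gripper value outside its range is refused whole. The fingers move at their own pace and stop on an object; "squeeze" is the grip in N (left out, the last holds). Time passes only in rows, so rows that repeat a pose let the fingers close. It gives the time, the measured TCP pose, the force and the opening at its end, in the units of the state.
- arm.observe(): the state, without advancing time (a new reading comes with each control period).
- imaging.get_image(name): name is "scene" or "top" or "wrist"; returns the picture (420x560x3 uint8, blue, green, red); there is no depth.
- imaging.camera_params(name): a dict with "camera_matrix" (3x3 intrinsics, pixels), "distortion" ([k1, k2, p1, p2, k3] as OpenCV has them; the pictures are not rectified), "position" and "orientation" of the camera in the world; the wrist camera has in their place "mount" (4x4, takes a point from camera to tool coordinates, whose origin is the TCP and whose axes are the tool frame's). Camera axes: x right, y down, z forward; pixel columns grow to the right and rows downward; lengths in m; the calibration is good to about 2 mm. A picture is of the moment at which its call begins: read the wrist's pose just before it. camera_params takes no time and is no camera call.
- arm.sign_off(): hands the job in, once; it reports no verdict.
The state is a dict: "clock": time; "joints": joint angles; "dq": joint speeds; "joint_efforts": joint torques, N m; "position": TCP position; "ee_rot": TCP orientation; "force": force on the tool from outside, world axes, zero at the start; "ft_torque": the same for the moment, N m; "width": opening from 0.0 (shut) to 1.0 (fully open).
Only numpy, scipy, OpenCV 4.12 (cv2) and the standard library are available. Lean on these libraries where they do the work, as an engineer would, in place of code of your own. Each camera call takes 0.05 s, during which the arm holds its last target.

### The job

Load the free shaker, the one whose platform is empty: put the shallow metal tray on its platform, then the long twelve-hole tube block in the tray, then the short six-hole tube block on the long block, and last the lid, grip bar up, on the short block, working in this order. Each piece must lie flat, well centred on what is under it and with its long side along the platform's long side. Leave the small bottle and the squat jar standing where they are.

Things in the scene. Friction and masses are not known exactly. Their poses are not given: they have to be found in the camera images.
- tray_mid (a point): shallow open tray of bare aluminium, 60 (x) x 104 (y) mm outside, 14 mm high, walls 3 mm thick, floor 4 mm thick, inside 54 x 98 mm and 10 mm deep; lies open side up. Point: its centre, half-way up (7 mm over its underside). z up, y along its long side. Take it across its 60 mm width.
- long_mid (a point): long ivory plastic tube block, 42 (x) x 84 (y) x 34 (z) mm, two rows of six small dark holes in its top. Point: its centre, 17 mm over its underside. z up, y along its long side.
- short_mid (a point): short ivory plastic tube block, 42 (x) x 62 (y) x 26 (z) mm, two rows of three large dark holes in its top. Point: its centre, 13 mm over its underside. z up, y along its long side.
- lid_mid (a point): white plastic lid: a plate 46 (x) x 68 (y) x 6 mm with an upright grip bar on its top, 14 mm thick in x, 44 mm long in y, 24 mm high (30 mm overall). Point: the centre of the grip bar, 18 mm over the lid's underside. z up, y along its long side.
- shaker_top (a point): the free shaker (fixed): off-white machine with an empty platform, a flat dark mat in an aluminium plate 90 (x) x 130 (y) mm. Point: centre of the mat's top, 85 mm over the table. z up, y along the platform's long side; the blue control panel is towards +x. The housing under it is 64 mm high, 170 mm wide in y, and reaches from 65 mm behind the point (-x) to 135 mm ahead of it (+x). The platform does not move.
- busy_shaker: the other shaker (fixed), the same machine with a round aluminium holder (88 mm across) with six grey-capped tubes on its platform, 137 mm high in all; not to be used. Origin: on the table under its platform's centre, axes as for the free one.
- bottle: small amber bottle with white cap, 42 mm across, 85 mm high, standing loose; leave alone. Origin: centre of its underside.
- jar: squat white jar with grey cap, 54 mm across, 50 mm high, standing loose; leave alone. Origin: centre of its underside.
Mind the look-alikes: they are no part of the job. Leave any turquoise look-alike of the part that bears lid_mid alone.

How it is judged:
By the outcome, as a careful person would: the job done as asked, in the order asked, and still so for the second after the job is handed in, with the robot touching nothing.
It also fails if it takes over 131 s, if anything falls off the work surface, if the arm or the gripper's body presses on something with over 40 N, if the wrist force passes 120 N, or if a joint passes its speed limit or range.

## Working session

There is one attempt and no reset: what is moved stays moved. The work goes in short steps, Python scripts to look and compute and a tool call to move; the robot and the scene stay as the last step left them, time stands still between calls to the robot, and variables do not carry over. Pictures are saved under pics/ and viewed, and the job is handed in when it is done.

Besides the shell and the picture viewer there is one more tool, called after ">>>" as a command line: name --pt "numbers of a row" for each row, then --argument value for the rest. send_rows: Moves the arm, as the interface text tells. Its arguments: {"type":"object","properties":{"steps":{"type":"array","items":{"type":"array","items":{"type":"number"}}},"squeeze":{"type":"number"}},"required":["steps"]}

```bash
mkdir -p pics; ls
python3 - <<'E'
from cell import arm, imaging
import cv2
print(arm.observe())
for n in ("scene","top","wrist"):
    print(n,imaging.camera_params(n))
    cv2.imwrite(f"pics/{n}0.png",imaging.get_image(n))
E
```

```text
pics
{'clock': 0.0, 'joints': array([-1.20262391,  0.43522085,  0.02498767,  1.57410844, -0.01160231,
        1.13401026, -0.07511371]), 'dq': array([-0.00195852,  0.00031572,  0.00125433, -0.00026283,  0.00217353,
       -0.00015084, -0.0015359 ]), 'joint_efforts': array([ 3.50862337e-06, -6.67861247e+01,  9.84785557e-01, -3.14442444e+01,
       -6.05003536e-02,  4.31130175e-02,  2.07894050e-04]), 'position': array([0.28330598, 0.5565152 , 0.22594209]), 'ee_rot': array([-1.39687946, -0.85483126,  0.85693015]), 'force': array([ 0.51475127, -1.60441392,  1.07085743]), 'ft_torque': array([-0.03359552, -0.01755835,  0.03772847]), 'width': 0.9998590194277718}
scene {'camera_matrix': array([[479.63071163,   0.        , 278.20843076],
       [  0.        , 479.63071163, 217.11811721],
       [  0.        ,   0.        ,   1.        ]]), 'distortion': array([-0.06268941,  0.        ,  0.        ,  0.        ,  0.        ]), 'position': array([ 1.52563198, -0.46714961,  0.77406983]), 'orientation': array([-1.81747785, -1.25184753,  0.68390261])}
top {'camera_matrix': array([[506.25212335,   
[... 259 characters left out ...]
659,  1.4179944 ]), 'orientation': array([-2.1590295 ,  2.13406379, -0.19568841])}
wrist {'camera_matrix': array([[346.04955831,   0.        , 280.37896197],
       [  0.        , 346.04955831, 211.00196645],
       [  0.        ,   0.        ,   1.        ]]), 'distortion': array([-0.02160284,  0.        ,  0.        ,  0.        ,  0.        ]), 'mount': array([[ 9.99999144e-01, -1.26465907e-03, -3.34560645e-04,
         2.32971538e-04],
       [ 1.20177863e-05, -2.46856196e-01,  9.69052124e-01,
        -1.58837627e-01],
       [-1.30810893e-03, -9.69051299e-01, -2.46855969e-01,
         6.45828272e-02],
       [ 0.00000000e+00,  0.00000000e+00,  0.00000000e+00,
         1.00000000e+00]])}
```

View pics/scene0.png

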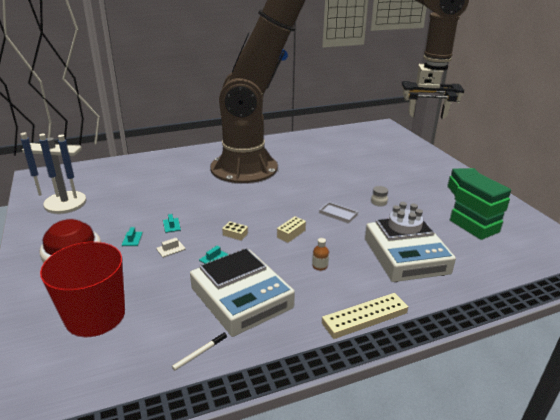

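View pics/top0.png

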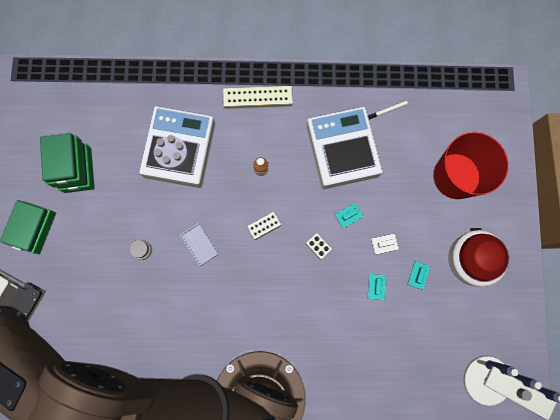

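View pics/wrist0.png

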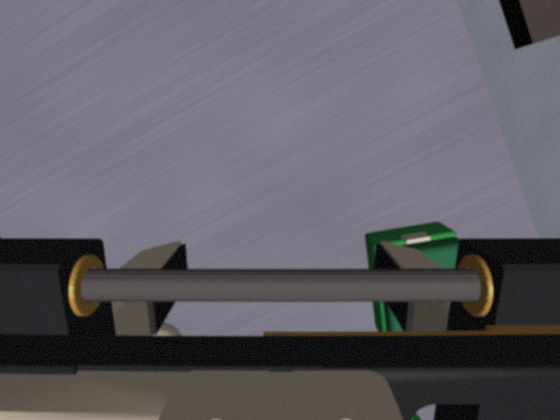

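```bash
cat > h.py <<'E'
import numpy as np, cv2
from scipy.spatial.transform import Rotation as R
from cell import arm, imaging
def pose(name, st=None):
    p=imaging.camera_params(name); K=p["camera_matrix"]; d=p["distortion"]
    if name=="wrist":
        T=np.eye(4); T[:3,:3]=R.from_rotvec(st["ee_rot"]).as_matrix(); T[:3,3]=st["position"]
        T=T@p["mount"]; return K,d,T[:3,:3],T[:3,3]
    return K,d,R.from_rotvec(p["orientation"]).as_matrix(),np.array(p["position"])
def rays(cam,uv):
    K,d,Rm,t=cam
    n=cv2.undistortPoints(np.asarray(uv,float).reshape(-1,1,2),K,d).reshape(-1,2)
    return np.c_[n,np.ones(len(n))]@Rm.T
def toplane(cam,uv,z):
    r=rays(cam,uv); t=cam[3]
    return (t+r*((z-t[2])/r[:,2])[:,None])[:,:2]
def proj(cam,P):
    K,d,Rm,t=cam
    q=(np.asarray(P,float).reshape(-1,3)-t)@Rm
    return cv2.projectPoints(q,np.zeros(3),np.zeros(3),K,d)[0].reshape(-1,2)
def rect(pts):
    (c,(w,h),a)=cv2.minAreaRect((pts*1000).astype(np.float32))
    b=cv2.boxPoints((c,(w,h),a)); e1=b[1]-b[0]; e2=b[2]-b[1]
    l=e1 if np.linalg.norm(e1)>np.linalg.norm(e2) else e2
    return np.round(c,1),np.round(sorted((w,h)),1),round(np.degrees(np.arctan2(l[1],l[0]))%180,1)
E
python3 - <<'E'
from h import *
im=cv2.imread("pics/top0.png")
c=im[90:310,120:450]; cv2.imwrite("pics/top0c.png",cv2.resize(c,None,fx=2.4,fy=2.4,interpolation=cv2.INTER_CUBIC))
E
```

```text
(no output)
```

View pics/top0c.png

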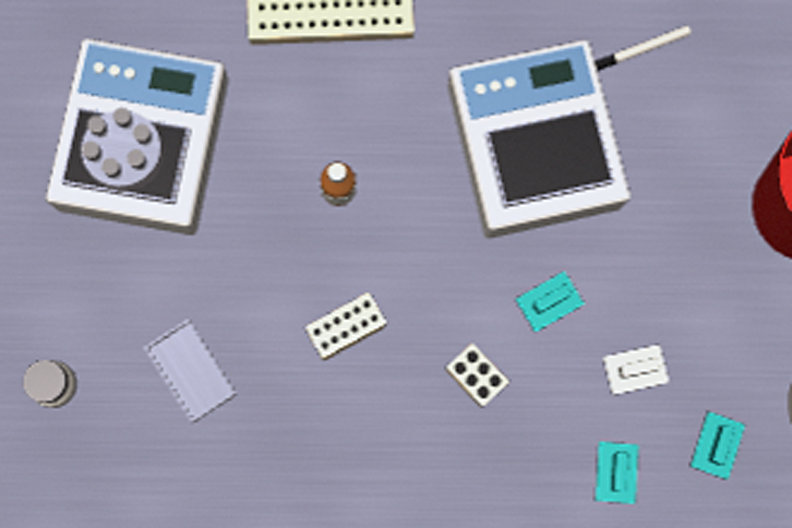

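Run:
```python
from h import *
im=cv2.imread("pics/top0.png"); cam=pose("top")
hsv=cv2.cvtColor(im,cv2.COLOR_BGR2HSV)
def blob(mask,uv,z,name,win=45,close=0):
    m=np.zeros_like(mask); u,v=uv; m[v-win:v+win,u-win:u+win]=mask[v-win:v+win,u-win:u+win]
    if close: m=cv2.morphologyEx(m,cv2.MORPH_CLOSE,np.ones((close,close),np.uint8))
    cs,_=cv2.findContours(m,cv2.RETR_EXTERNAL,cv2.CHAIN_APPROX_NONE)
    c=max(cs,key=cv2.contourArea)
    print(name,z,*rect(toplane(cam,c.reshape(-1,2),z)),cv2.contourArea(c)); 
dark=(im.max(2)<75).astype(np.uint8)
blob(dark,(350,155),.085,"mat",40)
warm=((im[...,2].astype(int)-im[...,0]>12)&(im[...,2]>150)).astype(np.uint8)
for nm,m in(("warm",warm),("brt",((im[...,1]>178)).astype(np.uint8))):
    try:
        blob(m,(264,225),.034,"long "+nm,25,5); blob(m,(319,245),.026,"short "+nm,20,7); blob(m,(385,243),.006,"lid "+nm,22,3)
    except Exception as e: print(nm,e)
for p in [(199,244),(190,215),(264,220),(385,243),(385,251),(280,270)]: print(p,im[p[1],p[0]])
# holes
hol=(im.max(2)<90).astype(np.uint8)
```

```text
mat 0.085 [ 654.7 -232.4] [ 82.1 119.9] 103.5 1197.5
long warm 0.034 [487.3 -17.9] [18.  31.1] 120.9 24.0
short warm 0.026 [ 417.1 -161.9] [19.8 60.5] 45.2 81.5
lid warm 0.006 [ 413.4 -335.1] [0. 0.] 0.0 0.0
long brt 0.034 [464.9  -2. ] [41.5 84.7] 119.7 422.0
short brt 0.026 [ 410.4 -154.6] [41.9 62.9] 42.9 320.0
lid brt 0.006 [ 420.5 -342.7] [45.3 69.4] 102.7 358.0
(199, 244) [210 186 185]
(190, 215) [170 149 150]
(264, 220) [50 52 53]
(385, 243) [235 237 235]
(385, 251) [241 244 241]
(280, 270) [172 148 150]
```

Run:
```python
from h import *
im=cv2.imread("pics/top0.png"); cam=pose("top")
st=arm.observe()
g=cv2.GaussianBlur(im,(0,0),1)
for th in (185,190,195):
    m=np.zeros(im.shape[:2],np.uint8); m[218:272,174:222]=(g[218:272,174:222,0]>th)
    m=cv2.morphologyEx(m,cv2.MORPH_CLOSE,np.ones((5,5),np.uint8))
    c=max(cv2.findContours(m,0,1)[0],key=cv2.contourArea)
    print(th,*rect(toplane(cam,c.reshape(-1,2),.014)),cv2.contourArea(c))
s=cv2.imread("pics/scene0.png"); sc=pose("scene")
def box(c,a,L,W,z):
    a=np.radians(a); l=np.array([np.cos(a),np.sin(a)]); w=np.array([-l[1],l[0]])
    return [np.r_[np.array(c)+i*l*L/2+j*w*W/2,z] for i,j in((1,1),(1,-1),(-1,-1),(-1,1))]
o=cv2.resize(s,None,fx=3,fy=3,interpolation=cv2.INTER_CUBIC)
for nm,b in dict(mat=box((.6547,-.2324),103.5,.12,.082,.085),long=box((.4649,-.002),119.7,.084,.042,.034),short=box((.4104,-.1546),42.9,.062,.042,.026),lid=box((.4205,-.3427),102.7,.068,.046,.006)).items():
    cv2.polylines(o,[np.int32(proj(sc,b)*3+1)],True,(0,0,255),1)
cv2.imwrite("pics/s1.png",o[600:1000,450:1000])
w=pose("wrist",st); Rm=R.from_rotvec(st["ee_rot"]).as_matrix(); print(Rm.round(3))
```

```text
185 [410.6 176.8] [59.9 96. ] 33.9 679.5
190 [411.1 176.7] [57.7 95. ] 34.2 640.5
195 [411.3 175.8] [54.7 94.1] 34.1 599.0
[[ 0.454 -0.    -0.891]
 [ 0.891 -0.001  0.454]
 [-0.001 -1.    -0.   ]]
```

View pics/s1.png

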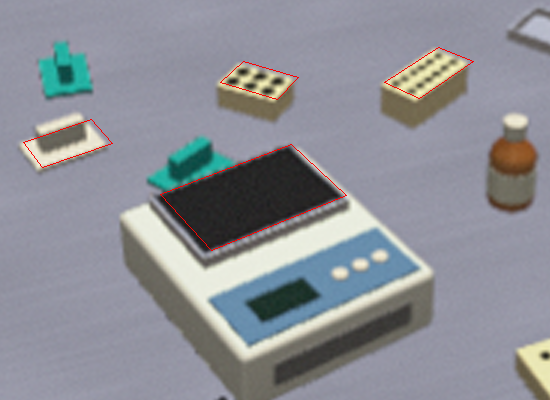

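```bash
cat >> h.py <<'E'
def plan(xyz,phi,st=None):
    "xyz in m, phi deg = world angle of tool x"
    st=st or arm.observe(); Rm=R.from_rotvec(st["ee_rot"]).as_matrix()
    d=Rm.T@(np.array(xyz)-st["position"])*100
    ph=np.degrees(np.arctan2(Rm[1,0],Rm[0,0])); r=-((phi-ph+180)%360-180)
    print("t",round(st["clock"],2),"from",st["position"].round(4),"phi",round(ph,2),"tilt",Rm[2].round(4),"-> xyz cm",d.round(2),"roll",round(np.radians(r),3),"rows>=",np.ceil(max(np.linalg.norm(d)/6.25,abs(r)/10.7))+1)
def tz(phi): p=np.radians(phi); return np.array([-np.sin(p),np.cos(p),0])
E
python3 - <<'E'
from h import *
c=np.array([.411,.177,0]); plan(c-.06*tz(124)+[0,0,.17],124)
E
```

```text
t 0.15 from [0.2834 0.5566 0.2261] phi 63.02 tilt [-1.2e-03 -1.0e+00 -1.0e-04] -> xyz cm [-22.79   5.65 -31.51] roll -1.064 rows>= 8.0
```

>>> send_rows --pt "1 -22.8 0 -31.5 -1.064" --pt "1 -22.8 0 -31.5 -1.064" --pt "1 -22.8 0 -31.5 -1.064" --pt "1 -22.8 0 -31.5 -1.064" --pt "1 -22.8 0 -31.5 -1.064" --pt "1 -22.8 0 -31.5 -1.064" --pt "1 -22.8 5.6 -31.5 -1.064" --pt "1 -22.8 5.6 -31.5 -1.064" --pt "1 -22.8 5.6 -31.5 -1.064" --pt "1 -22.8 5.6 -31.5 -1.064" --pt "1 -22.8 5.6 -31.5 -1.064" --pt "1 -22.8 5.6 -31.5 -1.064" --squeeze 25

```text
clock: 1.65
position: [0.4608, 0.2116, 0.1713]
ee_rot: [-0.867, -1.633, 1.631]
force: [-0.5, -0.2, -0.0]
width: 1.002
```

Run:
```python
from h import *
import pickle
st=arm.observe(); print(st["position"],st["force"],st["width"]); plan(st["position"],124)
im=imaging.get_image("wrist"); cv2.imwrite("pics/w1.png",im); pickle.dump(st,open("w1.pkl","wb"))
```

```text
[0.46084562 0.21159222 0.17126082] [-0.49678106 -0.21724598 -0.04048326] 1.0023680897245602
t 1.65 from [0.4608 0.2116 0.1713] phi 124.04 tilt [ 0.    -1.    -0.001] -> xyz cm [0. 0. 0.] roll 0.001 rows>= 2.0
```

View pics/w1.png

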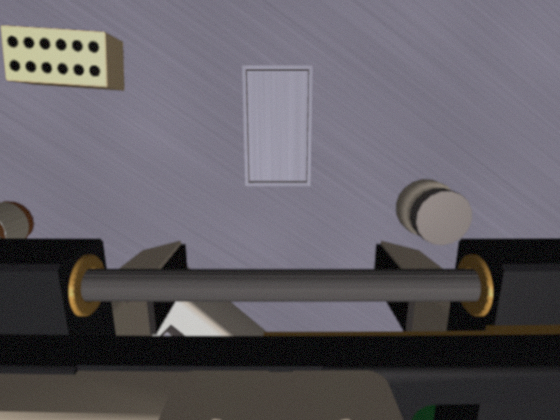

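Run:
```python
from h import *
import pickle
st=pickle.load(open("w1.pkl","rb")); cam=pose("wrist",st)
print(rect(toplane(cam,[(242.5,66.5),(312,66),(311,186),(245.5,186.5)],.014)))
im=cv2.imread("pics/w1.png"); g=cv2.GaussianBlur(im,(0,0),.8)
o=cv2.resize(im[50:200,220:330],None,fx=4,fy=4,interpolation=cv2.INTER_NEAREST); cv2.imwrite("pics/w1c.png",o)
# jar cap, long block
m=(im[...,2].astype(int)-im[...,0]>20)&(im[...,2]>170); m=m.astype(np.uint8); m[:,130:]=0; m[120:]=0
m=cv2.morphologyEx(m,cv2.MORPH_CLOSE,np.ones((9,9)))
c=max(cv2.findContours(m,0,1)[0],key=cv2.contourArea); print(rect(toplane(cam,c.reshape(-1,2),.034)))
```

```text
(array([413., 175.]), array([ 60.7, 104.1]), np.float32(34.4))
(array([465.9,  -7.5]), array([41.2, 86.7]), np.float32(120.1))
```

View pics/w1c.png

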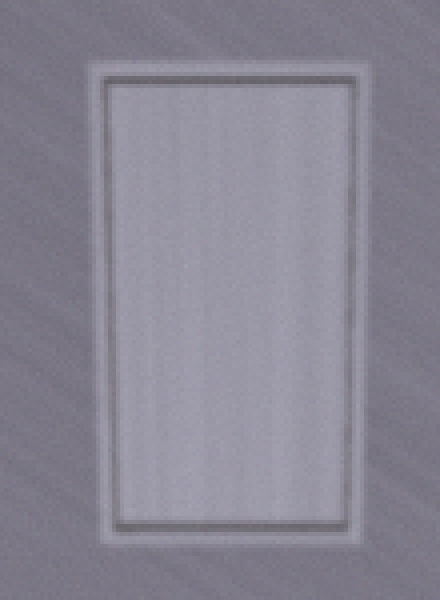

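Run:
```python
from h import *
plan([.413,.175,.005],124.4)
```

```text
t 1.7 from [0.4609 0.2114 0.1711] phi 124.02 tilt [-0.e+00 -1.e+00 -8.e-04] -> xyz cm [-0.34 16.61  6.02] roll -0.007 rows>= 4.0
```

>>> send_rows --pt "1 -0.3 6 6 -0.007" --pt "1 -0.3 6 6 -0.007" --pt "1 -0.3 11 6 -0.007" --pt "1 -0.3 14 6 -0.007" --pt "1 -0.3 15.5 6 -0.007" --pt "1 -0.3 16.3 6 -0.007" --pt "1 -0.3 16.6 6 -0.007" --pt "1 -0.3 16.6 6 -0.007"

```text
clock: 2.7
position: [0.413, 0.1751, 0.0051]
ee_rot: [-0.863, -1.637, 1.636]
force: [-0.3, 0.6, 0.2]
width: 0.999
```

Run:
```python
from h import *
plan([.413,.175,.005],124.4); print(arm.observe()["force"])
```

```text
t 2.7 from [0.413  0.1751 0.0051] phi 124.39 tilt [-0.e+00 -1.e+00 -7.e-04] -> xyz cm [-0.01  0.01  0.  ] roll -0.0 rows>= 2.0
[-0.3321334   0.61408268  0.22832469]
```

>>> send_rows --pt "0 0 0 0 0" --pt "0 0 0 0 0" --pt "0 0 0 0 0" --pt "0 0 0 0 0" --pt "0 0 0 0 0" --pt "0 0 0 0 0" --pt "0 0 0 0 0" --pt "0 0 0 0 0" --squeeze 25

```text
clock: 3.7
position: [0.4128, 0.175, 0.0048]
ee_rot: [-0.863, -1.636, 1.636]
force: [-0.6, -0.0, 5.3]
width: 0.649
```

>>> send_rows --pt "0 0 -2 0 0" --pt "0 0 -6 0 0" --pt "0 0 -12 0 0" --pt "0 0 -18 0 0" --pt "0 0 -20 0 0" --pt "0 0 -20 0 0"

```text
clock: 4.45
position: [0.4134, 0.1752, 0.2058]
ee_rot: [-0.865, -1.639, 1.634]
force: [0.2, 0.6, -2.3]
width: 0.65
```

Run:
```python
from h import *
phi=13.5
c=np.array([.655,-.232,0]); plan(c-.08*tz(phi)+[0,0,.20],phi)
im=imaging.get_image("wrist"); cv2.imwrite("pics/w2.png",im)
```

```text
t 4.45 from [0.4134 0.1752 0.2058] phi 124.38 tilt [-4.e-04 -1.e+00 -3.e-03] -> xyz cm [-54.72   0.58   5.9 ] roll 1.935 rows>= 12.0
```

View pics/w2.png

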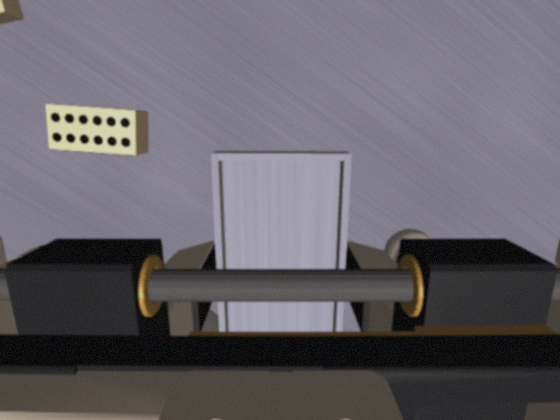

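Run:
```python
from h import *
phi=13.5
st=arm.observe()
c=np.array([.655,-.232,0]); plan(c-.14*tz(phi)+[0,0,.23],phi)
cam=pose("wrist",st); P=toplane(cam,[(214,153.5),(349.5,153.5),(281,155)],st["position"][2]+.009)
Rm=R.from_rotvec(st["ee_rot"]).as_matrix(); print((np.c_[P,[0,0,0]]-st["position"])@Rm)
```

```text
t 4.5 from [0.4126 0.1748 0.2044] phi 124.38 tilt [-1.e-04 -1.e+00 -3.e-04] -> xyz cm [-60.34  -2.56   7.95] roll 1.935 rows>= 12.0
[[-0.02955318  0.20434885  0.05247479]
 [ 0.0286038   0.20434406  0.05240446]
 [-0.00079369  0.20434667  0.05178142]]
```

>>> send_rows --pt "0 -3 -2.6 0.4 0.1" --pt "0 -8 -2.6 1 0.28" --pt "0 -14 -2.6 1.8 0.46" --pt "0 -20 -2.6 2.6 0.64" --pt "0 -26 -2.6 3.4 0.82" --pt "0 -32 -2.6 4.2 1.0" --pt "0 -38 -2.6 5 1.18" --pt "0 -43.5 -2.6 5.8 1.36" --pt "0 -49 -2.6 6.5 1.54" --pt "0 -54 -2.6 7.1 1.7" --pt "0 -58 -2.6 7.6 1.85" --pt "0 -60.3 -2.6 8 1.935" --pt "0 -60.3 -2.6 8 1.935" --pt "0 -60.3 -2.6 8 1.935" --pt "0 -60.3 -2.6 8 1.935"

```text
clock: 6.38
position: [0.6873, -0.3666, 0.2302]
ee_rot: [-1.562, -0.186, 0.187]
force: [-0.5, 0.5, -1.0]
width: 0.648
```

Run:
```python
from h import *
import pickle
st=arm.observe(); plan(st["position"],13.5,st); print(st["joints"],st["width"])
im=imaging.get_image("wrist"); cv2.imwrite("pics/w3.png",im); pickle.dump(st,open("w3.pkl","wb"))
cam=pose("wrist",st)
dark=(im.max(2)<70).astype(np.uint8); dark[235:]=0
cs=cv2.findContours(dark,0,1)[0]
for c in sorted(cs,key=cv2.contourArea)[-3:]: print(cv2.boundingRect(c),rect(toplane(cam,c.reshape(-1,2),.085)))
```

```text
t 6.38 from [ 0.6873 -0.3666  0.2302] phi 13.62 tilt [-3.0e-04 -1.0e+00  1.1e-03] -> xyz cm [0. 0. 0.] roll 0.002 rows>= 2.0
[ 0.16536259  0.74082373  0.53760555  1.12778354 -0.36159247  1.36292193
  0.89573066] 0.6480861663566045
(381, 143, 13, 33) (array([ 770.8, -310.6]), array([ 9.5, 27.5]), np.float32(112.7))
(378, 48, 31, 58) (array([ 755.2, -244.6]), array([22.4, 44.9]), np.float32(103.3))
(444, 0, 116, 235) (array([ 872.2, -260. ]), array([ 58.5, 207.8]), np.float32(90.0))
```

View pics/w3.png

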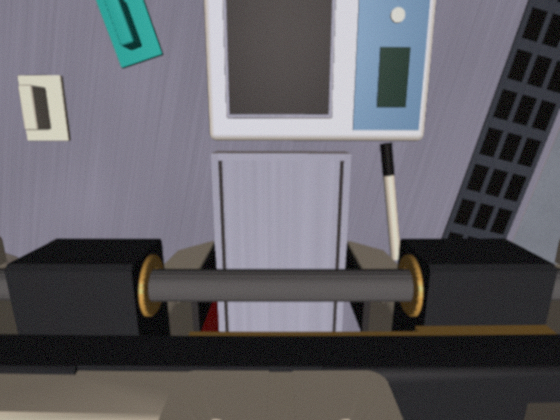

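>>> send_rows --pt "0 0 -5 0.5 0" --pt "0 0 -11 1 0" --pt "0 0 -16 1 0" --pt "0 0 -17 1 0" --pt "0 0 -17 1 0" --pt "0 0 -17 1 0"

```text
clock: 7.18
position: [0.6847, -0.3577, 0.3986]
ee_rot: [-1.561, -0.184, 0.187]
force: [0.0, -0.2, -1.5]
width: 0.65
```

Run:
```python
from h import *
import pickle
st=arm.observe(); plan(st["position"],13.5,st)
im=imaging.get_image("wrist"); cv2.imwrite("pics/w4.png",im); pickle.dump(st,open("w4.pkl","wb"))
cam=pose("wrist",st)
for th in (85,100,115,130):
  dark=(im.max(2)<th).astype(np.uint8); dark[150:]=0; dark[:,:200]=0; dark[:,380:]=0
  cs=cv2.findContours(dark,0,1)[0]
  for c in sorted(cs,key=cv2.contourArea)[-1:]: print(cv2.boundingRect(c),rect(toplane(cam,c.reshape(-1,2),.085)))
cv2.imwrite("pics/w4c.png",cv2.resize(im[0:160,200:380],None,fx=4,fy=3.7))
```

```text
t 7.17 from [ 0.6847 -0.3577  0.3986] phi 13.52 tilt [-0.0019 -1.      0.0024] -> xyz cm [0. 0. 0.] roll 0.0 rows>= 2.0
(249, 78, 62, 46) (array([ 662.7, -266. ]), array([56.4, 80. ]), np.float32(13.4))
(248, 24, 65, 101) (array([ 655.5, -235.6]), array([ 81.7, 121.5]), np.float32(103.4))
(247, 24, 66, 101) (array([ 655.5, -235.6]), array([ 82.4, 121.5]), np.float32(103.4))
(247, 24, 67, 101) (array([ 655.5, -235.6]), array([ 83.3, 121.6]), np.float32(103.3))
```

View pics/w4c.png

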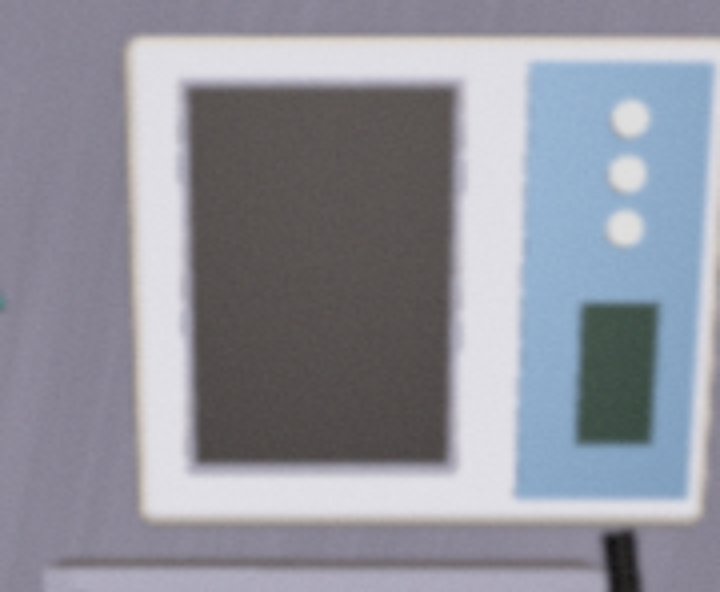

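Run:
```python
from h import *
plan([.6554,-.2350,.0905],13.4)
```

```text
t 7.22 from [ 0.6847 -0.3577  0.3986] phi 13.52 tilt [-0.0021 -1.      0.0024] -> xyz cm [ 0.09 30.84 12.54] roll 0.002 rows>= 7.0
```

>>> send_rows --pt "0 0.1 4 5 0" --pt "0 0.1 8 9 0" --pt "0 0.1 12 12.5 0" --pt "0 0.1 17 12.5 0" --pt "0 0.1 22 12.5 0" --pt "0 0.1 25 12.5 0" --pt "0 0.1 27 12.5 0" --pt "0 0.1 28 12.5 0" --pt "0 0.1 28 12.5 0"

```text
clock: 8.35
position: [0.6567, -0.2365, 0.1206]
ee_rot: [-1.563, -0.185, 0.185]
force: [1.0, -0.4, -0.4]
width: 0.652
```

Run:
```python
from h import *
plan([.6554,-.2350,.0905],13.4); print(arm.observe()["force"])
```

```text
t 8.35 from [ 0.6567 -0.2365  0.1206] phi 13.51 tilt [-2.e-04 -1.e+00  1.e-04] -> xyz cm [-0.09  3.01  0.17] roll 0.002 rows>= 2.0
[ 0.97384208 -0.35951219 -0.40880808]
```

>>> send_rows --pt "0 -0.1 1 0.15 0.002" --pt "0 -0.1 2 0.15 0.002" --pt "0 -0.1 2.6 0.15 0.002" --pt "0 -0.1 2.9 0.15 0.002" --pt "0 -0.1 3.0 0.15 0.002" --pt "0 -0.1 3.0 0.15 0.002"

```text
clock: 9.1
position: [0.6555, -0.2353, 0.0909]
ee_rot: [-1.563, -0.184, 0.183]
force: [-0.1, -0.4, -0.2]
width: 0.651
```

Run:
```python
from h import *
plan([.6554,-.2350,.0905],13.4); print(arm.observe()["force"])
```

```text
t 9.1 from [ 0.6555 -0.2353  0.0909] phi 13.4 tilt [ 3.e-04 -1.e+00 -2.e-04] -> xyz cm [0.   0.04 0.03] roll 0.0 rows>= 2.0
[-0.07623019 -0.37526695 -0.21684034]
```

>>> send_rows --pt "0 0 0.06 0 0" --pt "0 0 0.1 0 0" --pt "0 0 0.1 0 0"

```text
clock: 9.48
position: [0.6555, -0.2352, 0.09]
ee_rot: [-1.563, -0.184, 0.183]
force: [-1.2, 0.4, 1.3]
width: 0.646
```

>>> send_rows --pt "0.7 0 0 0 0" --pt "0.8 0 0 0 0" --pt "0.9 0 0 0 0" --pt "0.9 0 0 0 0" --pt "0.9 0 -2 0 0" --pt "0.9 0 -5 0 0" --pt "0.9 0 -11 0 0" --pt "0.9 0 -17 -4 0" --pt "0.9 0 -20 -8 0" --pt "0.9 0 -20 -8 0" --pt "0.9 0 -20 -8 0"

```text
clock: 10.85
position: [0.6737, -0.3126, 0.29]
ee_rot: [-1.562, -0.184, 0.183]
force: [-0.4, 0.4, -0.8]
width: 0.896
```

Run:
```python
from h import *
import pickle
st=arm.observe(); plan(st["position"],13.5,st)
im=imaging.get_image("wrist"); cv2.imwrite("pics/w5.png",im); pickle.dump(st,open("w5.pkl","wb"))
cv2.imwrite("pics/w5c.png",cv2.resize(im[0:240,200:380],None,fx=3,fy=2.5*1.0))
```

```text
t 10.85 from [ 0.6737 -0.3126  0.29  ] phi 13.38 tilt [ 4.e-04 -1.e+00  5.e-04] -> xyz cm [0. 0. 0.] roll -0.002 rows>= 2.0
```

View pics/w5.png

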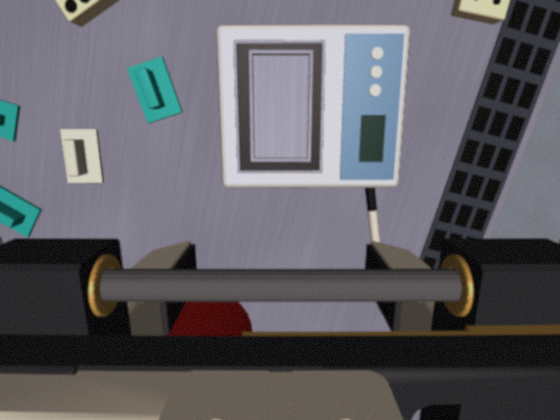

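Run:
```python
from h import *
import pickle
st=pickle.load(open("w5.pkl","rb")); cam=pose("wrist",st); im=cv2.imread("pics/w5.png")
dark=(im.max(2)<115).astype(np.uint8); dark[185:]=0; dark[:,:225]=0; dark[:,335:]=0
cs,h=cv2.findContours(dark,cv2.RETR_CCOMP,cv2.CHAIN_APPROX_NONE)
for c in sorted(cs,key=cv2.contourArea)[-4:]: print(cv2.boundingRect(c),rect(toplane(cam,c.reshape(-1,2),.085)),rect(toplane(cam,c.reshape(-1,2),.099)))
cv2.imwrite("pics/w5c.png",cv2.resize(im[20:200,200:420],None,fx=3.3,fy=3.3))
phi=29.9 
c=np.array([.4655,-.006,0]); plan(c-.05*tz(phi)+[0,0,.19],phi)
```

```text
(253, 54, 56, 1) (array([ 644.9, -184.9]), array([ 0. , 53.7]), np.float32(13.3)) (array([ 645.5, -187.3]), array([ 0. , 51.7]), np.float32(13.3))
(248, 48, 67, 115) (array([ 656.3, -233.5]), array([ 65.5, 110.8]), np.float32(103.2)) (array([ 656.4, -234.1]), array([ 63. , 106.5]), np.float32(103.2))
(236, 43, 86, 128) (array([ 655.4, -235.7]), array([ 83.6, 123.6]), np.float32(103.5)) (array([ 655.6, -236.2]), array([ 80.4, 118.9]), np.float32(103.5))
t 10.9 from [ 0.6737 -0.3116  0.2892] phi 13.45 tilt [-4.0e-04 -1.0e+00  1.7e-03] -> xyz cm [-11.72   9.98  29.76] roll -0.287 rows>= 7.0
```

View pics/w5c.png

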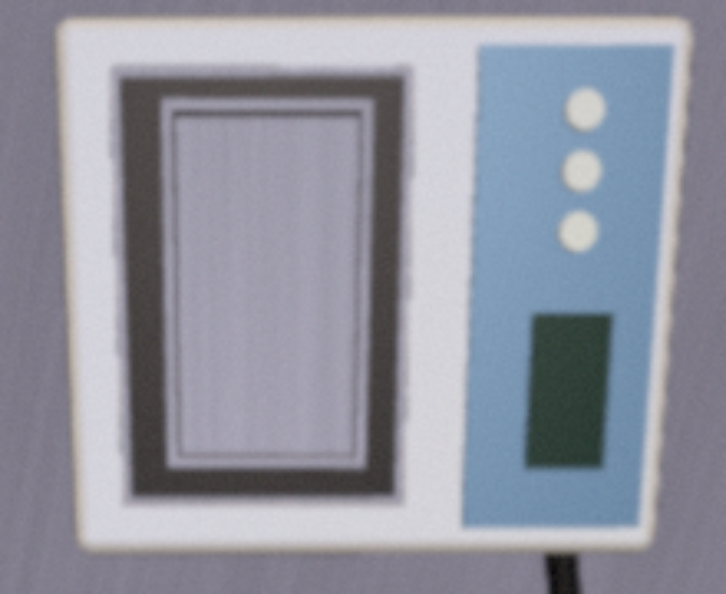

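>>> send_rows --pt "0.9 -2 0 5 -0.05" --pt "0.9 -4 0 11 -0.1" --pt "0.9 -6 0 17 -0.2" --pt "0.9 -9 2 22 -0.287" --pt "0.9 -11 5 27 -0.287" --pt "0.9 -11.7 9 29.5 -0.287" --pt "0.9 -11.7 10 29.8 -0.287" --pt "0.9 -11.7 10 29.8 -0.287" --pt "0.9 -11.7 10 29.8 -0.287"

```text
clock: 12.02
position: [0.4922, -0.0512, 0.1907]
ee_rot: [-1.533, -0.409, 0.406]
force: [0.1, -0.2, -0.7]
width: 0.898
```

Run:
```python
from h import *
import pickle
st=arm.observe(); plan(st["position"],30,st)
im=imaging.get_image("wrist"); cv2.imwrite("pics/w6.png",im); pickle.dump(st,open("w6.pkl","wb"))
cam=pose("wrist",st)
for th in (150,170,190):
  m=((im[...,2].astype(int)-im[...,0]>20)&(im[...,2]>th)).astype(np.uint8); m[235:]=0
  m=cv2.morphologyEx(m,cv2.MORPH_CLOSE,np.ones((9,9)))
  for c in sorted(cv2.findContours(m,0,1)[0],key=cv2.contourArea)[-2:]: print(cv2.boundingRect(c),rect(toplane(cam,c.reshape(-1,2),.034)))
```

```text
t 12.03 from [ 0.4922 -0.0512  0.1907] phi 29.78 tilt [ 0.0013 -1.     -0.0013] -> xyz cm [0. 0. 0.] roll -0.004 rows>= 2.0
(119, 219, 64, 16) (array([ 400.2, -139.3]), array([14.9, 61. ]), np.float32(29.7))
(255, 88, 48, 96) (array([465.5,  -5.9]), array([41.5, 83.2]), np.float32(119.8))
(120, 220, 63, 15) (array([ 400.9, -139.5]), array([14. , 59.9]), np.float32(29.7))
(255, 88, 48, 95) (array([465.4,  -5.5]), array([41.4, 82.3]), np.float32(119.8))
(120, 220, 62, 15) (array([ 400.5, -139.7]), array([14., 59.]), np.float32(29.7))
(257, 132, 44, 51) (array([474.5, -21.9]), array([39.6, 44.9]), np.float32(120.5))
```

View pics/w6.png

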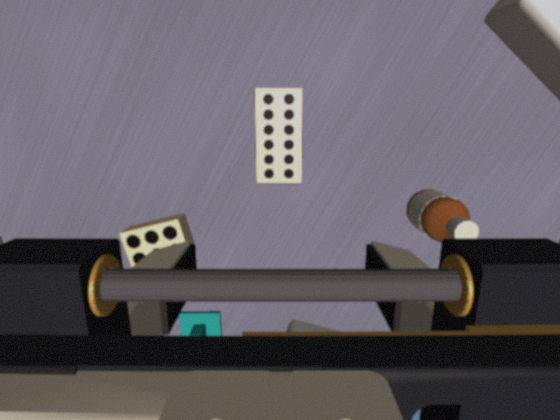

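Run:
```python
from h import *
plan([.4655,-.0058,.0145],29.8)
```

```text
t 12.07 from [ 0.4922 -0.0513  0.1907] phi 29.77 tilt [ 0.0015 -1.     -0.0014] -> xyz cm [-0.09 17.62  5.3 ] roll -0.001 rows>= 4.0
```

>>> send_rows --pt "0.8 0 5 5.2 0" --pt "0.8 0 8 5.25 0" --pt "0.8 0 12 5.25 0" --pt "0.8 0 15 5.25 0" --pt "0.8 0 17 5.25 0" --pt "0.8 -0.05 17.6 5.25 0" --pt "0.8 -0.05 17.6 5.25 0" --pt "0.8 -0.05 17.6 5.25 0"

```text
clock: 13.08
position: [0.4653, -0.0051, 0.0146]
ee_rot: [-1.532, -0.409, 0.407]
force: [0.7, 0.6, 0.8]
width: 0.803
```

Run:
```python
from h import *
plan([.4655,-.0058,.0145],29.8);print(arm.observe()["force"])
```

```text
t 13.07 from [ 0.4653 -0.0051  0.0146] phi 29.83 tilt [ 1.6e-03 -1.0e+00 -6.0e-04] -> xyz cm [-0.02  0.01 -0.07] roll 0.001 rows>= 2.0
[0.66180142 0.60996682 0.7756036 ]
```

>>> send_rows --pt "0 0 0 -0.07 0" --pt "0 0 0 -0.07 0" --pt "0 0 0 -0.07 0" --pt "0 0 0 -0.07 0" --pt "0 0 0 -0.07 0" --pt "0 0 0 -0.07 0" --pt "0 0 0 -0.07 0" --pt "0 0 0 -0.07 0" --pt "0 0 -2 -0.07 0" --pt "0 0 -6 -0.07 0" --pt "0 0 -12 -0.07 0" --pt "0 0 -18 -0.07 0" --pt "0 0 -20 -0.07 0" --pt "0 0 -20 -0.07 0" --pt "0 0 -20 -0.07 0" --squeeze 25

```text
clock: 14.95
position: [0.4639, -0.0055, 0.2124]
ee_rot: [-1.532, -0.407, 0.41]
force: [-0.0, 0.4, -2.7]
width: 0.455
```

Run:
```python
from h import *
import pickle
st=arm.observe(); plan([.6557-.10*tz(13.4)[0],-.2348-.10*tz(13.4)[1],.214],13.4,st)
im=imaging.get_image("wrist"); cv2.imwrite("pics/w7.png",im)
cam=pose("wrist",st); Rm=R.from_rotvec(st["ee_rot"]).as_matrix()
m=((im[...,2].astype(int)-im[...,0]>20)&(im[...,2]>150)).astype(np.uint8)
print(st["width"])
```

```text
t 14.95 from [ 0.4639 -0.0055  0.2124] phi 29.86 tilt [-1.9e-03 -1.0e+00  7.0e-04] -> xyz cm [  2.39  -0.19 -39.02] roll 0.287 rows>= 8.0
0.4551217471007158
```

View pics/w7.png

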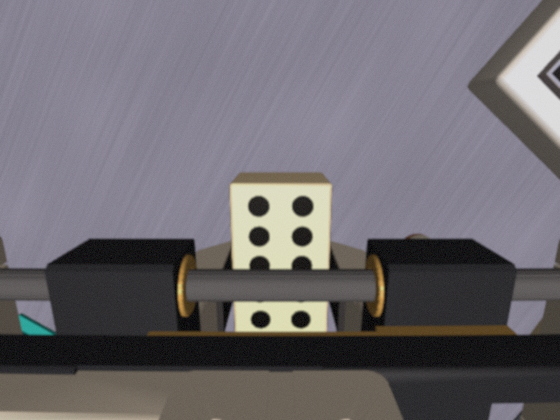

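Run:
```python
from h import *
st=arm.observe(); cam=pose("wrist",st); Rm=R.from_rotvec(st["ee_rot"]).as_matrix(); z=st["position"][2]
im=cv2.imread("pics/w7.png"); 
col=im[165:195,250:310].mean(1); 
for i in range(0,30): print(165+i,col[i].round(),end=' ')
for r,h in((183,z+.0194),(174,z-.0146)):
    P=toplane(cam,[(232,r),(281,r),(330,r)],h); print(((np.c_[P,[h]*3]-st["position"])@Rm*1000).round(1))
```

```text
165 [149. 134. 138.] 166 [149. 133. 137.] 167 [149. 133. 138.] 168 [148. 133. 137.] 169 [149. 133. 137.] 170 [146. 131. 136.] 171 [136. 126. 132.] 172 [113. 115. 124.] 173 [ 89. 104. 116.] 174 [ 79. 100. 113.] 175 [ 78. 100. 114.] 176 [ 79. 101. 114.] 177 [ 80. 101. 115.] 178 [ 80. 102. 115.] 179 [ 80. 102. 116.] 180 [ 81. 102. 116.] 181 [ 82. 104. 118.] 182 [ 97. 124. 138.] 183 [127. 160. 175.] 184 [156. 193. 206.] 185 [176. 212. 220.] 186 [188. 219. 221.] 187 [193. 221. 221.] 188 [196. 221. 222.] 189 [195. 221. 222.] 190 [195. 221. 222.] 191 [194. 221. 222.] 192 [195. 221. 222.] 193 [195. 221. 222.] 194 [192. 219. 220.] [[-18.8 -19.3  41.2]
 [  1.1 -19.4  41.2]
 [ 21.1 -19.4  41.2]]
[[-23.5  14.7  40. ]
 [  1.2  14.6  40. ]
 [ 25.9  14.6  40. ]]
```

Run:
```python
from h import *
p=np.array([.6557,-.2346,.21])+.0008*tz(13.4); plan(p,13.4); print(p)
```

```text
t 15.0 from [ 0.4638 -0.0056  0.2122] phi 29.85 tilt [-2.6e-03 -1.0e+00  8.0e-04] -> xyz cm [  5.27   0.18 -29.34] roll 0.287 rows>= 6.0
[ 0.6555146  -0.23382178  0.21      ]
```

>>> send_rows --pt "0 0.5 0 -3 0.03" --pt "0 1.5 0 -8 0.08" --pt "0 2.5 0 -14 0.14" --pt "0 3.5 0 -20 0.2" --pt "0 4.5 0 -25 0.25" --pt "0 5.1 0 -28.5 0.28" --pt "0 5.3 0 -29.3 0.287" --pt "0 5.3 3 -29.3 0.287" --pt "0 5.3 6 -29.3 0.287" --pt "0 5.3 7 -29.3 0.287" --pt "0 5.3 7 -29.3 0.287"

```text
clock: 16.38
position: [0.656, -0.2327, 0.1429]
ee_rot: [-1.562, -0.183, 0.185]
force: [-0.1, 1.0, -0.2]
width: 0.453
```

Run:
```python
from h import *
p=np.array([.6557,-.2346,.1040])+.0008*tz(13.4); plan(p,13.4); print(p)
```

```text
t 16.38 from [ 0.656  -0.2327  0.1429] phi 13.42 tilt [-0.0016 -1.      0.001 ] -> xyz cm [-0.07  3.89 -0.1 ] roll 0.0 rows>= 2.0
[ 0.6555146  -0.23382178  0.104     ]
```

>>> send_rows --pt "0 -0.05 1.5 -0.1 0" --pt "0 -0.05 2.8 -0.1 0" --pt "0 -0.05 3.4 -0.1 0" --pt "0 -0.05 3.7 -0.1 0" --pt "0 -0.05 3.9 -0.1 0" --pt "0 -0.05 3.9 -0.1 0"

```text
clock: 17.12
position: [0.6564, -0.2345, 0.1049]
ee_rot: [-1.563, -0.184, 0.183]
force: [0.2, -0.5, -0.7]
width: 0.455
```

Run:
```python
from h import *
p=np.array([.6557,-.2346,.1040])+.0008*tz(13.4); plan(p,13.4); print(arm.observe()["force"])
```

```text
t 17.12 from [ 0.6564 -0.2345  0.1049] phi 13.4 tilt [ 3.e-04 -1.e+00 -1.e-04] -> xyz cm [-0.08  0.09  0.08] roll 0.0 rows>= 2.0
[ 0.18108255 -0.50132715 -0.73260016]
```

>>> send_rows --pt "0 -0.07 0.06 0.05 0" --pt "0 -0.07 0.12 0.05 0" --pt "0 -0.07 0.12 0.05 0"

```text
clock: 17.5
position: [0.6555, -0.2341, 0.1036]
ee_rot: [-1.563, -0.184, 0.184]
force: [-0.5, -0.1, -1.1]
width: 0.458
```

Release slowly and withdraw with a look.

>>> send_rows --pt "0.5 0 0.02 0 0" --pt "0.56 0 0.02 0 0" --pt "0.64 0 0.02 0 0" --pt "0.7 0 0 0 0" --pt "0.7 0 -2 0 0" --pt "0.7 0 -5 0 0" --pt "0.7 0 -11 0 0" --pt "0.7 0 -17 -4 0" --pt "0.7 0 -19 -8 0" --pt "0.7 0 -19 -8 0" --pt "0.7 0 -19 -8 0"

```text
clock: 18.88
position: [0.6739, -0.3117, 0.2941]
ee_rot: [-1.563, -0.184, 0.183]
force: [-0.4, 1.5, -0.0]
width: 0.702
```

Run:
```python
from h import *
import pickle
st=arm.observe(); plan(st["position"],13.4,st)
im=imaging.get_image("wrist"); cv2.imwrite("pics/w8.png",im); pickle.dump(st,open("w8.pkl","wb"))
cam=pose("wrist",st)
cv2.imwrite("pics/w8c.png",cv2.resize(im[0:220,200:420],None,fx=3,fy=2.7))
m=((im[...,2].astype(int)-im[...,0]>14)&(im[...,2]>150)).astype(np.uint8); m[235:]=0; m[:,:240]=0; m[:,330:]=0
m=cv2.morphologyEx(m,cv2.MORPH_CLOSE,np.ones((9,9)))
for c in sorted(cv2.findContours(m,0,1)[0],key=cv2.contourArea)[-1:]: print(cv2.boundingRect(c),rect(toplane(cam,c.reshape(-1,2),.123)))
```

```text
t 18.88 from [ 0.6739 -0.3117  0.2941] phi 13.38 tilt [ 5.e-04 -1.e+00  3.e-04] -> xyz cm [0. 0. 0.] roll -0.0 rows>= 2.0
(257, 59, 47, 95) (array([ 656.8, -234.4]), array([41.7, 82.9]), np.float32(103.2))
```

View pics/w8c.png

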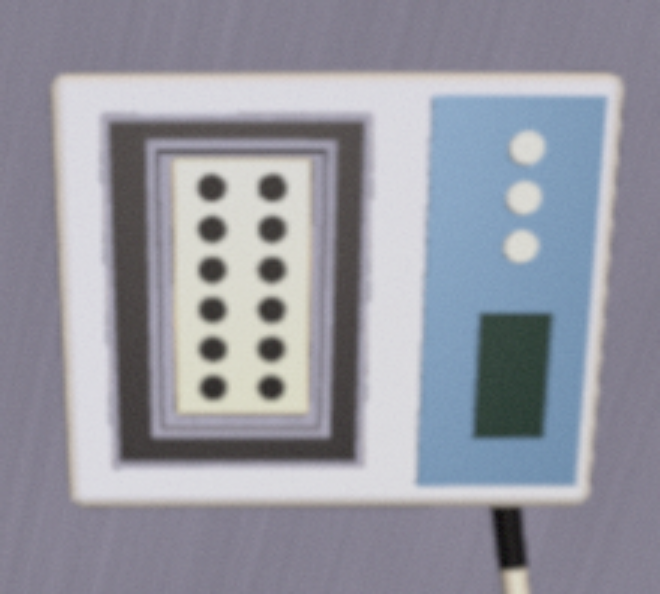

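Run:
```python
from h import *
phi=-47.1
c=np.array([.412,-.157,0]); plan(c-.05*tz(phi)+[0,0,.19],phi)
```

```text
t 18.93 from [ 0.6741 -0.3107  0.2934] phi 13.45 tilt [-0.     -1.      0.0012] -> xyz cm [-26.27  10.37  18.57] roll 1.057 rows>= 7.0
```

>>> send_rows --pt "0.7 -5 0 3.5 0.15" --pt "0.7 -10 0 7 0.33" --pt "0.7 -15 0 11 0.5" --pt "0.7 -20 2 15 0.68" --pt "0.7 -25 5 18 0.86" --pt "0.7 -26.3 9 18.6 1.04" --pt "0.7 -26.3 10.3 18.6 1.057" --pt "0.7 -26.3 10.3 18.6 1.057" --pt "0.7 -26.3 10.3 18.6 1.057" --pt "0.7 -26.3 10.3 18.6 1.057"

```text
clock: 20.18
position: [0.3763, -0.1926, 0.1913]
ee_rot: [-1.474, 0.641, -0.644]
force: [0.1, -0.3, 0.8]
width: 0.699
```

Run:
```python
from h import *
import pickle
st=arm.observe(); plan(st["position"],-47.1,st)
im=imaging.get_image("wrist"); cv2.imwrite("pics/w9.png",im); pickle.dump(st,open("w9.pkl","wb"))
cam=pose("wrist",st)
for th in (150,170):
  m=((im[...,2].astype(int)-im[...,0]>20)&(im[...,2]>th)).astype(np.uint8); m[235:]=0
  m=cv2.morphologyEx(m,cv2.MORPH_CLOSE,np.ones((15,15)))
  for c in sorted(cv2.findContours(m,0,1)[0],key=cv2.contourArea)[-2:]: print(cv2.boundingRect(c),rect(toplane(cam,c.reshape(-1,2),.026)))
```

```text
t 20.18 from [ 0.3763 -0.1926  0.1913] phi -47.1 tilt [ 1.6e-03 -1.0e+00  3.0e-04] -> xyz cm [0. 0. 0.] roll -0.0 rows>= 2.0
(444, 0, 16, 10) (array([ 599.2, -187.6]), array([ 5.8, 15.2]), np.float32(105.4))
(254, 108, 46, 69) (array([ 411. , -157.9]), array([41. , 61.9]), np.float32(43.6))
(444, 0, 13, 9) (array([ 599.3, -186.3]), array([ 5.3, 12.5]), np.float32(102.8))
(254, 108, 46, 69) (array([ 411.1, -157.9]), array([40.9, 61.7]), np.float32(43.6))
```

View pics/w9.png

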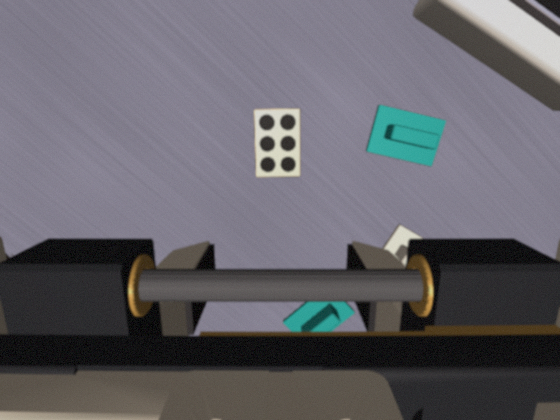

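Run:
```python
from h import *
plan([.411,-.1579,.0065],-46.6)
```

```text
t 20.23 from [ 0.376  -0.1925  0.1911] phi -47.12 tilt [ 1.2e-03 -1.0e+00  2.0e-04] -> xyz cm [-0.18 18.47  4.91] roll -0.009 rows>= 5.0
```

>>> send_rows --pt "0.7 -0.15 5 4.9 -0.009" --pt "0.7 -0.15 9 4.9 -0.009" --pt "0.7 -0.15 13 4.9 -0.009" --pt "0.7 -0.15 16 4.9 -0.009" --pt "0.7 -0.15 17.8 4.9 -0.009" --pt "0.7 -0.15 18.4 4.9 -0.009" --pt "0.7 -0.15 18.4 4.9 -0.009" --pt "0.7 -0.15 18.4 4.9 -0.009"

```text
clock: 21.22
position: [0.4107, -0.1577, 0.0072]
ee_rot: [-1.475, 0.635, -0.637]
force: [0.4, -0.8, -0.3]
width: 0.695
```

Run:
```python
from h import *
plan([.411,-.1579,.0065],-46.6);print(arm.observe()["force"])
```

```text
t 21.23 from [ 0.4107 -0.1577  0.0072] phi -46.63 tilt [ 1.e-03 -1.e+00  9.e-04] -> xyz cm [0.04 0.07 0.01] roll -0.001 rows>= 2.0
[ 0.39318528 -0.84015347 -0.26474663]
```

>>> send_rows --pt "0 0 0 0 0" --pt "0 0 0 0 0" --pt "0 0 0 0 0" --pt "0 0 0 0 0" --pt "0 0 0 0 0" --pt "0 0 0 0 0" --pt "0 0 0 0 0" --pt "0 0 -2 0 0" --pt "0 0 -6 0 0" --pt "0 0 -12 0 0" --pt "0 0 -18 0 0" --pt "0 0 -23 0 0" --pt "0 0 -24 0 0" --pt "0 0 -24 0 0" --pt "0 0 -24 0 0" --squeeze 25

```text
clock: 23.1
position: [0.4091, -0.1571, 0.2451]
ee_rot: [-1.476, 0.638, -0.634]
force: [-0.4, -0.0, -0.7]
width: 0.454
```

Run:
```python
from h import *
st=arm.observe(); plan([.6562,-.2345,.24],13.4,st)
im=imaging.get_image("wrist"); cv2.imwrite("pics/w10.png",im)
col=im[185:225,262:300].mean(1)[:,2]; print(st["width"],list(zip(range(185,225),col.astype(int))))
```

```text
t 23.1 from [ 0.4091 -0.1571  0.2451] phi -46.64 tilt [-0.0018 -1.     -0.0017] -> xyz cm [22.59  0.45 12.65] roll -1.048 rows>= 7.0
0.4538574020391584 [(185, np.int64(140)), (186, np.int64(139)), (187, np.int64(140)), (188, np.int64(140)), (189, np.int64(140)), (190, np.int64(140)), (191, np.int64(139)), (192, np.int64(140)), (193, np.int64(139)), (194, np.int64(139)), (195, np.int64(139)), (196, np.int64(140)), (197, np.int64(140)), (198, np.int64(136)), (199, np.int64(125)), (200, np.int64(111)), (201, np.int64(104)), (202, np.int64(105)), (203, np.int64(105)), (204, np.int64(106)), (205, np.int64(106)), (206, np.int64(106)), (207, np.int64(107)), (208, np.int64(107)), (209, np.int64(107)), (210, np.int64(117)), (211, np.int64(152)), (212, np.int64(194)), (213, np.int64(221)), (214, np.int64(225)), (215, np.int64(226)), (216, np.int64(226)), (217, np.int64(227)), (218, np.int64(226)), (219, np.int64(227)), (220, np.int64(226)), (221, np.int64(227)), (222, np.int64(226)), (223, np.int64(222)), (224, np.int64(210))]
```

View pics/w10.png

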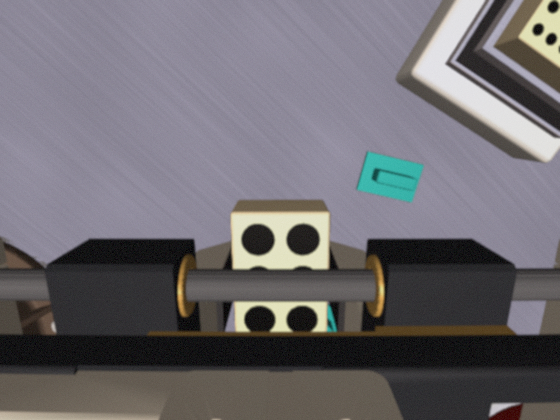

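Run:
```python
from h import *
st=arm.observe(); cam=pose("wrist",st); Rm=R.from_rotvec(st["ee_rot"]).as_matrix(); z=st["position"][2]
for r,h in((211.3,z+.019),(199.3,z-.007)):
    P=toplane(cam,[(232.5,r),(281,r),(329,r)],h); print(((np.c_[P,[h]*3]-st["position"])@Rm*1000).round(1))
p=np.array([.6562,-.2345,.24]); plan(p,13.4,st)
```

```text
[[-18.8 -19.   30.9]
 [  1.4 -19.1  30.9]
 [ 21.4 -19.1  30.8]]
[[-22.3   7.   30.3]
 [  1.4   6.9  30.3]
 [ 25.    6.9  30.3]]
t 23.15 from [ 0.4091 -0.1573  0.2451] phi -46.66 tilt [-0.0018 -1.     -0.0021] -> xyz cm [22.58  0.45 12.67] roll -1.048 rows>= 7.0
```

>>> send_rows --pt "0 2 0 1 -0.1" --pt "0 6 0 3 -0.26" --pt "0 11 0 6 -0.44" --pt "0 15 0 8.5 -0.62" --pt "0 19 0 10.7 -0.8" --pt "0 21.6 0.2 12 -0.95" --pt "0 22.6 0.4 12.7 -1.048" --pt "0 22.6 3 12.7 -1.048" --pt "0 22.6 6 12.7 -1.048" --pt "0 22.6 7.5 12.7 -1.048" --pt "0 22.6 7.5 12.7 -1.048" --pt "0 22.6 7.5 12.7 -1.048"

```text
clock: 24.65
position: [0.658, -0.2351, 0.1723]
ee_rot: [-1.564, -0.184, 0.183]
force: [0.2, 0.7, -1.0]
width: 0.458
```

Run:
```python
from h import *
st=arm.observe(); plan([.6561,-.2340,.1305],13.4,st); print(st["force"])
```

```text
t 24.65 from [ 0.658  -0.2351  0.1723] phi 13.39 tilt [ 8.e-04 -1.e+00 -7.e-04] -> xyz cm [-0.16  4.18  0.16] roll -0.0 rows>= 2.0
[ 0.17112012  0.6670855  -1.04981184]
```

>>> send_rows --pt "0 -0.15 1.5 0.15 0" --pt "0 -0.15 2.8 0.15 0" --pt "0 -0.15 3.6 0.15 0" --pt "0 -0.15 4 0.15 0" --pt "0 -0.15 4.1 0.15 0" --pt "0 -0.15 4.1 0.15 0"

```text
clock: 25.4
position: [0.6559, -0.2337, 0.1308]
ee_rot: [-1.563, -0.184, 0.183]
force: [-1.1, 0.6, 0.1]
width: 0.454
```

Run:
```python
from h import *
st=arm.observe(); plan([.6561,-.2340,.1302],13.4,st); print(st["force"])
```

```text
t 25.4 from [ 0.6559 -0.2337  0.1308] phi 13.4 tilt [ 4.e-04 -1.e+00 -3.e-04] -> xyz cm [ 0.01  0.06 -0.03] roll 0.0 rows>= 2.0
[-1.09454257  0.57000743  0.10180279]
```

>>> send_rows --pt "0 0 0.05 0 0" --pt "0 0 0.09 0 0" --pt "0 0 0.09 0 0"

```text
clock: 25.78
position: [0.6559, -0.2336, 0.1299]
ee_rot: [-1.563, -0.184, 0.183]
force: [-0.5, -0.4, 1.0]
width: 0.456
```

>>> send_rows --pt "0.5 0 0 0 0" --pt "0.56 0 0 0 0" --pt "0.64 0 0 0 0" --pt "0.7 0 0 0 0" --pt "0.7 0 -2 0 0" --pt "0.7 0 -5 0 0" --pt "0.7 0 -11 0 0" --pt "0.7 0 -16 -4 0" --pt "0.7 0 -17 -8 0" --pt "0.7 0 -17 -8 0" --pt "0.7 0 -17 -8 0"

```text
clock: 27.15
position: [0.6742, -0.311, 0.3002]
ee_rot: [-1.563, -0.184, 0.183]
force: [-0.9, 0.6, 0.3]
width: 0.701
```

Run:
```python
from h import *
import pickle
st=arm.observe(); plan(st["position"],13.4,st)
im=imaging.get_image("wrist"); cv2.imwrite("pics/w11.png",im); pickle.dump(st,open("w11.pkl","wb"))
cam=pose("wrist",st)
m=((im[...,2].astype(int)-im[...,0]>14)&(im[...,2]>150)).astype(np.uint8); m[235:]=0; m[:,:240]=0; m[:,330:]=0
m=cv2.morphologyEx(m,cv2.MORPH_CLOSE,np.ones((9,9)))
for c in sorted(cv2.findContours(m,0,1)[0],key=cv2.contourArea)[-1:]: print(cv2.boundingRect(c),rect(toplane(cam,c.reshape(-1,2),.149)))
cv2.imwrite("pics/w11c.png",cv2.resize(im[0:220,200:420],None,fx=3,fy=2.7))
phi=12.7
c=np.array([.4205,-.345,0]); plan(c-.05*tz(phi)+[0,0,.19],phi)
```

```text
t 27.15 from [ 0.6742 -0.311   0.3002] phi 13.39 tilt [ 5.e-04 -1.e+00  3.e-04] -> xyz cm [0. 0. 0.] roll -0.0 rows>= 2.0
(256, 60, 50, 94) (array([ 657.4, -234.9]), array([41.8, 77.1]), np.float32(103.4))
t 27.2 from [ 0.6744 -0.3102  0.2998] phi 13.46 tilt [ 3.e-04 -1.e+00  9.e-04] -> xyz cm [-25.57  10.97  -2.49] roll 0.013 rows>= 6.0
```

View pics/w11c.png

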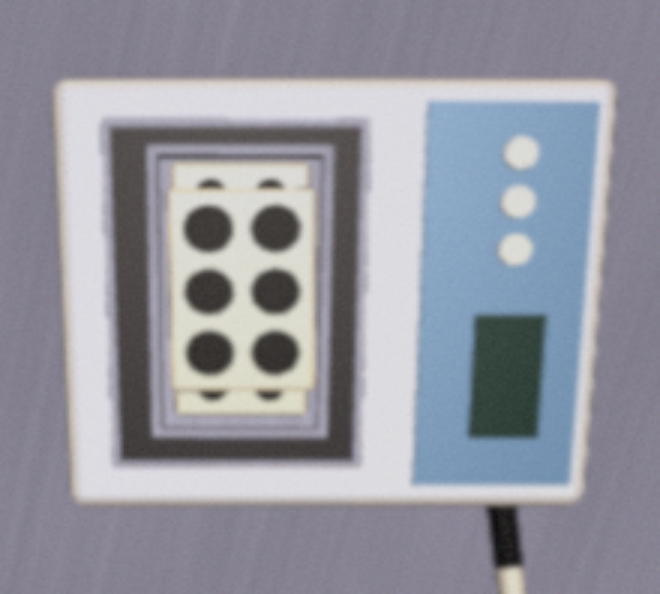

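>>> send_rows --pt "0.5 -5 0 -0.5 0.013" --pt "0.5 -10 0 -1 0.013" --pt "0.5 -15 2 -1.5 0.013" --pt "0.5 -20 5 -2 0.013" --pt "0.5 -24.5 8.5 -2.5 0.013" --pt "0.5 -25.6 10.8 -2.5 0.013" --pt "0.5 -25.6 11 -2.5 0.013" --pt "0.5 -25.6 11 -2.5 0.013" --pt "0.5 -25.6 11 -2.5 0.013"

```text
clock: 28.32
position: [0.4327, -0.3948, 0.1906]
ee_rot: [-1.565, -0.176, 0.174]
force: [0.7, 0.4, -0.6]
width: 0.503
```

Run:
```python
from h import *
import pickle
st=arm.observe(); plan(st["position"],12.7,st)
im=imaging.get_image("wrist"); cv2.imwrite("pics/w12.png",im); pickle.dump(st,open("w12.pkl","wb"))
cam=pose("wrist",st)
m=((im.min(2)>150)&(im[...,2]>175)).astype(np.uint8); m[235:]=0
m=cv2.morphologyEx(m,cv2.MORPH_CLOSE,np.ones((15,15)))
for c in sorted(cv2.findContours(m,0,1)[0],key=cv2.contourArea)[-3:]: print(cv2.boundingRect(c),rect(toplane(cam,c.reshape(-1,2),.006)))
cv2.imwrite("pics/w12c.png",cv2.resize(im[60:220,200:360],None,fx=4,fy=3.7))
```

```text
t 28.32 from [ 0.4327 -0.3948  0.1906] phi 12.78 tilt [ 0.0013 -1.     -0.0011] -> xyz cm [0. 0. 0.] roll 0.001 rows>= 2.0
(255, 103, 48, 72) (array([ 421.4, -346.4]), array([45.7, 67.9]), np.float32(102.7))
(505, 0, 55, 176) (array([ 660. , -246.4]), array([ 56.7, 159.9]), np.float32(103.5))
```

View pics/w12.png

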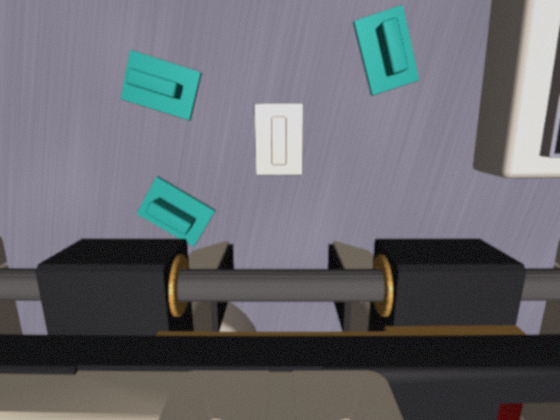

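View pics/w12c.png

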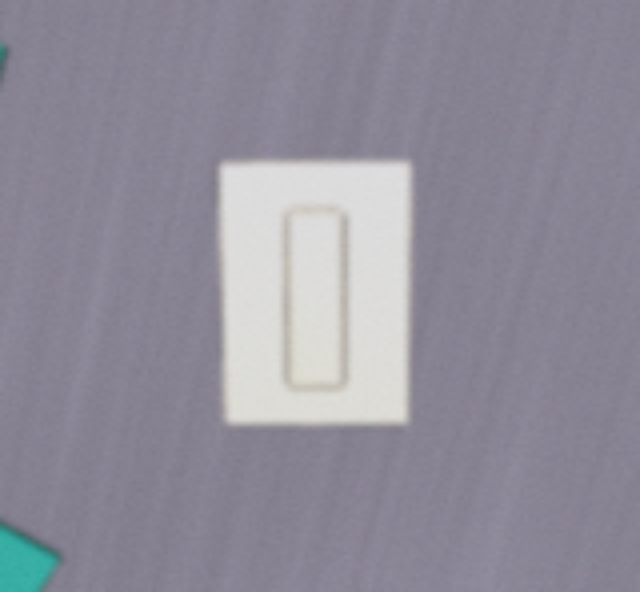

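Run:
```python
from h import *
plan([.4213,-.3463,.010],12.7)
```

```text
t 28.38 from [ 0.4324 -0.3949  0.1904] phi 12.75 tilt [ 0.0011 -1.     -0.001 ] -> xyz cm [-0.03 18.04  5.  ] roll 0.001 rows>= 4.0
```

>>> send_rows --pt "0.5 0 5 5 0" --pt "0.5 0 9 5 0" --pt "0.5 0 13 5 0" --pt "0.5 0 16 5 0" --pt "0.5 0 17.4 5 0" --pt "0.5 0 18 5 0" --pt "0.5 0 18 5 0" --pt "0.5 0 18 5 0"

```text
clock: 29.38
position: [0.4207, -0.3467, 0.0106]
ee_rot: [-1.565, -0.175, 0.172]
force: [0.5, -0.4, -0.7]
width: 0.504
```

Run:
```python
from h import *
plan([.4213,-.3463,.010],12.7);print(arm.observe()["force"])
```

```text
t 29.38 from [ 0.4207 -0.3467  0.0106] phi 12.66 tilt [ 0.0013 -1.     -0.0011] -> xyz cm [0.06 0.06 0.03] roll -0.001 rows>= 2.0
[ 0.45937444 -0.39628162 -0.68614122]
```

>>> send_rows --pt "0 0.05 0 0 0" --pt "0 0.05 0 0 0" --pt "0 0.05 0 0 0" --pt "0 0.05 0 0 0" --pt "0 0.05 0 0 0" --pt "0 0.05 0 0 0" --pt "0 0.05 0 0 0" --pt "0 0.05 -2 0 0" --pt "0 0.05 -6 0 0" --pt "0 0.05 -12 0 0" --pt "0 0.05 -18 0 0" --pt "0 0.05 -24 0 0" --pt "0 0.05 -26 0 0" --pt "0 0.05 -26 0 0" --pt "0 0.05 -26 0 0" --squeeze 20

```text
clock: 31.25
position: [0.4201, -0.3455, 0.2683]
ee_rot: [-1.562, -0.172, 0.175]
force: [0.9, 0.0, -0.8]
width: 0.147
```

Run:
```python
from h import *
import pickle
st=arm.observe(); plan([.6562,-.2345,.27],13.4,st)
im=imaging.get_image("wrist"); cv2.imwrite("pics/w13.png",im); pickle.dump(st,open("w13.pkl","wb")); print(st["width"])
```

```text
t 31.25 from [ 0.4201 -0.3455  0.2683] phi 12.67 tilt [-0.0013 -1.      0.0015] -> xyz cm [25.47 -0.19  5.65] roll -0.013 rows>= 6.0
0.14694059355823957
```

View pics/w13.png

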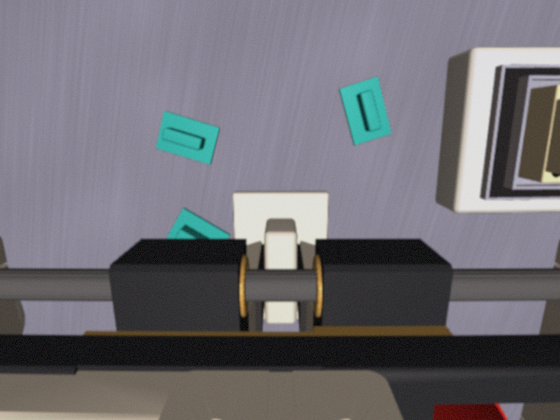

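Run:
```python
from h import *
import pickle
st=pickle.load(open("w13.pkl","rb")); cam=pose("wrist",st); Rm=R.from_rotvec(st["ee_rot"]).as_matrix(); h=st["position"][2]-.0046
im=cv2.imread("pics/w13.png"); print(im[187:198,245:315].mean(1)[:,1].astype(int), im[200,228:240,1],im[200,322:334,1])
P=toplane(cam,[(233,192.5),(281,192.5),(328,192.5)],h); print(((np.c_[P,[h]*3]-st["position"])@Rm*1000).round(1))
```

```text
[134 134 131 123 124 154 191 216 223 224 224] [137 132 136 136 152 185 211 223 224 224 225 223] [225 225 225 223 218 195 161 137 135 132 134 136]
[[-21.7   4.7  32.8]
 [  1.4   4.6  32.8]
 [ 24.1   4.6  32.8]]
```

>>> send_rows --pt "0 3 0 0.6 0" --pt "0 8 0 1.7 -0.013" --pt "0 14 0 3 -0.013" --pt "0 19 0 4.2 -0.013" --pt "0 23.5 0 5.3 -0.013" --pt "0 25.4 0 5.7 -0.013" --pt "0 25.4 2 5.7 -0.013" --pt "0 25.4 5 5.7 -0.013" --pt "0 25.4 7 5.7 -0.013" --pt "0 25.4 8 5.7 -0.013" --pt "0 25.4 8 5.7 -0.013"

```text
clock: 32.67
position: [0.6553, -0.2347, 0.1883]
ee_rot: [-1.562, -0.182, 0.185]
force: [-0.1, 0.5, -0.4]
width: 0.151
```

Run:
```python
from h import *
st=arm.observe(); plan([.6558,-.2331,.1600],13.4,st); print(st["force"],st["width"])
```

```text
t 32.67 from [ 0.6553 -0.2347  0.1883] phi 13.39 tilt [-0.0021 -1.      0.001 ] -> xyz cm [0.09 2.83 0.14] roll -0.0 rows>= 2.0
[-0.14460126  0.46175691 -0.38550371] 0.15129267621460205
```

>>> send_rows --pt "0 0.08 1 0.14 0" --pt "0 0.08 2 0.14 0" --pt "0 0.08 2.5 0.14 0" --pt "0 0.08 2.7 0.14 0" --pt "0 0.08 2.7 0.14 0"

```text
clock: 33.3
position: [0.6564, -0.2334, 0.1627]
ee_rot: [-1.563, -0.184, 0.184]
force: [0.1, 0.4, -1.2]
width: 0.151
```

Run:
```python
from h import *
st=arm.observe(); plan([.6558,-.2331,.1597],13.4,st); print(st["force"],st["width"])
```

```text
t 33.3 from [ 0.6564 -0.2334  0.1627] phi 13.4 tilt [ 1.e-04 -1.e+00 -1.e-04] -> xyz cm [-0.05  0.3   0.04] roll -0.0 rows>= 2.0
[ 0.1269527   0.3530244  -1.16003648] 0.15147185478040345
```

>>> send_rows --pt "0 -0.05 0.1 0.04 0" --pt "0 -0.05 0.2 0.04 0" --pt "0 -0.05 0.26 0.04 0" --pt "0 -0.05 0.31 0.04 0" --pt "0 -0.05 0.31 0.04 0"

```text
clock: 33.92
position: [0.6558, -0.233, 0.1595]
ee_rot: [-1.563, -0.184, 0.184]
force: [-0.6, 0.8, -0.7]
width: 0.151
```

>>> send_rows --pt "0.2 0 0 0 0" --pt "0.28 0 0 0 0" --pt "0.36 0 0 0 0" --pt "0.45 0 0 0 0" --pt "0.45 0 0 0 0" --pt "0.45 0 -2 0 0" --pt "0.45 0 -5 0 0" --pt "0.45 0 -10 0 0" --pt "0.45 0 -14 -4 0" --pt "0.45 0 -16 -8 0" --pt "0.45 0 -16 -8 0" --pt "0.45 0 -16 -8 0"

```text
clock: 35.42
position: [0.6743, -0.3105, 0.32]
ee_rot: [-1.563, -0.184, 0.183]
force: [-1.3, -0.9, -1.2]
width: 0.452
```

Run:
```python
from h import *
im=imaging.get_image("wrist"); cv2.imwrite("pics/w14.png",cv2.resize(im[0:220,200:420],None,fx=3,fy=2.7))
s=imaging.get_image("scene"); cv2.imwrite("pics/s14.png",cv2.resize(s[200:340,170:320],None,fx=4,fy=4))
```

```text
(no output)
```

View pics/w14.png

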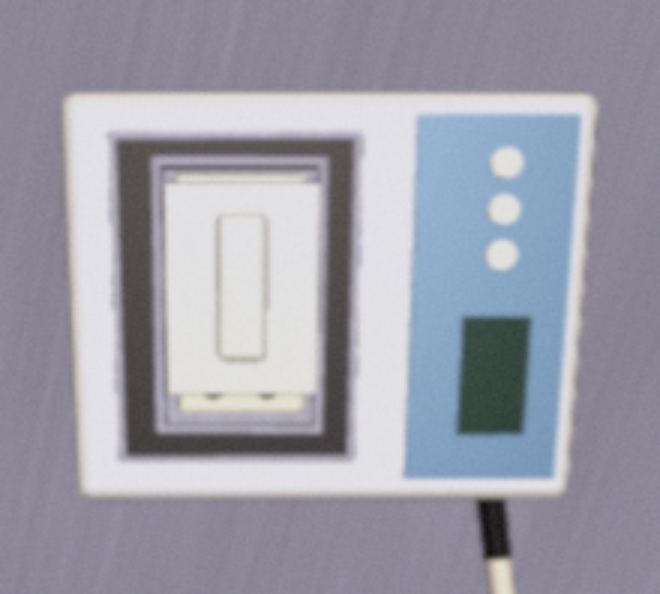

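View pics/s14.png

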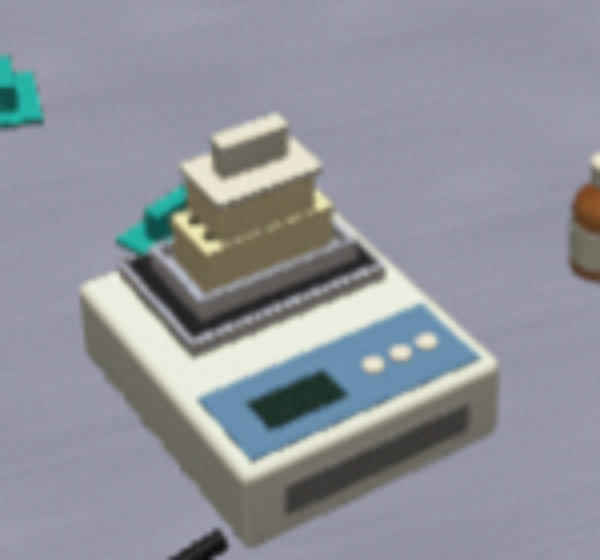

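Run:
```python
from h import *
st=arm.observe(); im=imaging.get_image("wrist"); cam=pose("wrist",st)
f=lambda pts:[(200+x/3,y/2.7) for x,y in pts]
print("lid",rect(toplane(cam,f([(166,184),(321,182),(316,394),(169,393)]),.155)))
print("tray",rect(toplane(cam,f([(151,157),(329,156),(324,434),(157,434)]),.099)))
print("mat",rect(toplane(cam,f([(116,141),(355,139),(347,453),(126,455)]),.085)))
import pickle
st=pickle.load(open("w11.pkl","rb")); cam=pose("wrist",st)
print("short",rect(toplane(cam,f([(168,189),(316,189),(313,388),(172,389)]),.149)))
t=imaging.get_image("top"); cv2.imwrite("pics/t15.png",t)
```

```text
lid (array([ 657.8, -232.1]), array([45.2, 67.8]), np.float32(103.1))
tray (array([ 657.3, -233.3]), array([ 60.7, 104.8]), np.float32(103.5))
mat (array([ 656. , -234.4]), array([ 84. , 123.4]), np.float32(103.6))
short (array([ 657.8, -234.8]), array([41.5, 61.4]), np.float32(103.5))
```

View pics/t15.png

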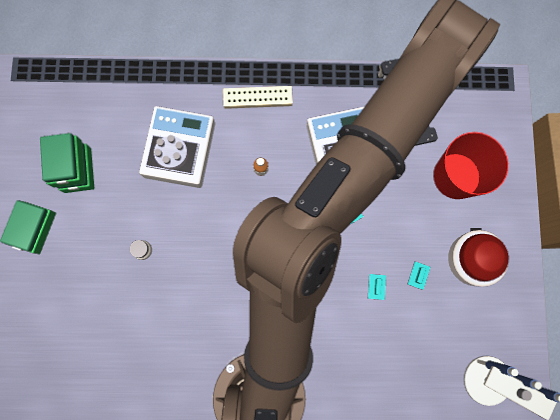

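```bash
python3 -c "
from cell import arm
print(arm.sign_off())"
```

```text
the job is handed in; nothing more can be done
None
```

The free shaker is loaded in the order asked: tray, long block, short block, then the lid with its grip bar up. I handed the job in at about 36 s on the robot's clock, with the gripper open and clear of everything.

- **Centring:** The last wrist and scene pictures show all four pieces lying flat. Measured in the wrist pictures, each piece's centre was within about 3 mm of the mat's. The tray was about 1.7 mm off the mat, and the lid about 1.5 to 3 mm off the short block. The lid and short block were measured in different pictures, so that last figure is the least certain.
- **Alignment:** The long sides of all four agree with the platform's to within about half a degree.
- **Forces:** The contact forces I read at each placing were about 1 N or less. After the tray's grip closed, the reading was about 5 N.
- **Other objects:** In the last overhead view the bottle and jar stand where they were. I did not grip or touch the turquoise look-alikes. Two were clear in that view and the third was partly hidden by the arm.
- **Disagreement:** The overhead camera put things about 2 to 4 mm off from the wrist camera, mostly in y. I went by the wrist camera. The arm hid the stack from the overhead camera at the end, so that camera did not confirm the final placing.

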